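Tap the gear to the centre of its inspection stand

TASK

The top-heavy gear on the round inspection stand was set down off-centre. With a fingertip, give it light taps from the side until it stands upright in the middle of the stand's top plate, with an even margin all round (to within a few millimetres), then leave it alone. Tap it gently and never take it between the fingers, lift it, tip it or knock it off, and leave the other parts on the table where they are.

Things in the scene. Friction and masses are not known exactly. Their poses are not given: they have to be found in the camera images.
- stand: Fixed round inspection stand of dark steel. Origin on its vertical axis at the work surface, z up; it is round, so its yaw does not matter. Foot disc 112 mm across and 14 mm thick, grey column 48 mm across, round top plate 84 mm across and 10 mm thick; its flat bare top face is 60 mm above the work surface. It cannot move.
- stand_top (a point): Centre of the stand's flat top face, 60 mm above the work surface: the point that the gear's axis must pass through.
- gear: Loose top-heavy bright steel gear, about 0.5 kg, standing off-centre on the stand. Origin at the centre of its underside, z up its axis; round, so yaw is free. Heights from its underside: foot 32 mm across 0-10 mm; big toothed wheel 68 mm across (over the teeth) 10-28 mm; small wheel 42 mm across 28-38 mm; spigot 20 mm across 38-54 mm.
- gear_wheel (a point): Centre of the gear's big wheel, on its axis, 19 mm above its underside (79 mm above the table). Pushed sideways on this wheel's rim, the gear slides without tipping and stops where the push stops; pushed higher up it tips.
- flat_gear: Bystander: loose flat gear with six hole marks, 90 mm across, 22 mm high, lying on the table near the stand. Origin at the centre of its underside.
- small_gear: Bystander: loose small gear, 48 mm across, 16 mm high, lying near the stand. Origin at the centre of its underside.
- double_gear: Bystander: loose stepped gear, 64 mm across and 32 mm high, lying on the table near the stand. Origin at the centre of its underside.
- oil_can: Bystander: loose blue oil can, 52 mm across with a thin spout, 95 mm high, standing on the table near the stand. Origin at the centre of its underside.
- camshaft: Bystander: loose camshaft 200 mm long and 40 mm thick lying on the table to the robot's left. Origin under its middle.
- wrench: Bystander: loose wrench lying on the table to the robot's right. Origin under its middle.
- tray: Bystander: loose open grey parts tray, 160 x 110 x 35 mm, at the robot's right. Origin at the centre of its underside.

How it is judged:
By the outcome, as a careful person would: the job done as asked, in the order asked, and still so for the second after the job is handed in, with the robot touching nothing.
It also fails if it takes over 58 s, if anything falls off the work surface, if the arm or the gripper's body presses on something with over 40 N, if the wrist force passes 120 N, or if a joint passes its speed limit or range.

ROBOT

A 6-joint arm with a two-finger parallel gripper is mounted at the origin on the work surface. World frame = base frame: x ahead of the robot, y to its left, z up, the work surface at z = 0. Lengths are in m, angles in rad, forces in N, time in s.
With the tool pointing down it reaches from about 0.35 to 0.775 m from the base axis. Payload 7.3 kg.
Tool frame: the origin (TCP) lies on the mounting face of the last link; the fingertips stand 178 mm ahead of it and the grasp point (between the pads) lies 159 mm ahead of it; z points along the fingers, y is the direction in which the jaws open and shut (so a half turn about z gives the same grasp; the last joint's range is limited). The gripper opens to 92 mm and grips with 3 to 60 N. Pads are 19 mm wide; open, the fingers measure 130 mm over their backs; the gripper's body (75 mm by 190 mm) begins 47 mm behind the grasp point.
Start: joints at [-1.364, 0.342, 1.524, -0, 1.275, -0.146], TCP at [0.181, -0.493, 0.405] pointing down, gripper open.
Joint ranges: [-2.53, 2.53], [-0.77, 2.02], [0.04, 2.7], [-1, 4.14], [0.28, 2.66], [-3.11, 3.11]. Speed limits (rad/s): [2.57, 2.57, 3.14, 3.14, 3.14, 3.14].

INTERFACE

Orientations are given as a unit quaternion [w, x, y, z].
In Python, from workcell import manip gives the robot as it stands.
- The arm moves only by the tool step_arm, never from a script. Its argument "deltas" is a list of rows, each an object with "translation": the shift along the tool's x, y, z in cm, a list of three; "yaw": the turn about the tool's z in degrees; "fingers": the opening, from -1 (shut) to 1 (fully open). In form: [{"translation": [x, y, z], "yaw": yaw, "fingers": fingers}, ...]. A call has 1 to 5 rows; each row is the pose to reach, as a shift and turn from the pose measured when the call began, along the tool's axes at that moment; what a row does not reach only later rows make up. A row lasts 1/12 s, in which the tool goes at most 41.7 mm and 7.16 degrees, less where a joint would pass 70% of its speed; a pose out of reach is approached as far as the arm can. A call with a gripper value outside its range is refused whole. The fingers move at their own pace and stop on an object; the grip force is fixed at half the most. Time passes only in rows, so rows that repeat a pose let the fingers close. It gives the time, the measured TCP pose, the force and the opening at its end, in the units of the state.
- manip.get_obs(): the state, without advancing time (a new reading comes with each control period).
- manip.grab_frame(name): name is "side" or "top"; returns a dict with "pixels" (420x560x3 uint8, red, green, blue), "fx", "fy", "cx", "cy" (pixels), "D" ([k1, k2, p1, p2, k3] as OpenCV has them; the pictures are not rectified), "view" (4x4, takes a point from world to camera coordinates). Camera axes: x right, y down, z forward; pixel columns grow to the right and rows downward; lengths in m; the calibration is good to about 2 mm. A picture is of the moment at which its call begins. There is no depth.
- manip.finish_job(): hands the job in, once; it reports no verdict.
Trained networks look in a picture, given as the dict that the camera call returned (one of the last four; its "shot" number tells which), for a name from the list of things; names that differ only in an ending like _2 or _b are one class to them, and where a whole thing is asked for, a point or a joint stands for the part that bears it (a point fixed in the world has none). Each returns a list of dicts, best first, with "conf" (0 to 1); they miss things now and then, are a little off and sometimes report something else, mostly with a low value. They report only what shows in the picture. A call takes as long as a camera call.
- manip.recognise(target, picture): "rect" ([centre column, centre row, width, height] in pixels, round what is visible of it).
- manip.silhouettes(target, picture): "mask" (420x560 bool, what is visible of it) and "rect" ([centre column, centre row, width, height] in pixels, round what is visible of it).
The state is a dict: "time_s": time; "qpos": joint angles; "dq": joint speeds; "effort": joint torques, N m; "position": TCP position; "tool_rot": TCP orientation; "contact_force": force on the tool from outside, world axes, zero at the start; "moment": the same for the moment, N m; "opening": opening from 0.0 (shut) to 1.0 (fully open).
Only numpy, scipy, OpenCV 4.12 (cv2) and the standard library are available. Lean on these libraries where they do the work, as an engineer would, in place of code of your own. Each camera call takes 0.05 s, during which the arm holds its last target.

## Working session

There is one attempt and no reset: what is moved stays moved. The work goes in short steps, Python scripts to look and compute and a tool call to move; the robot and the scene stay as the last step left them, time stands still between calls to the robot, and variables do not carry over. Pictures are saved under pics/ and viewed, and the job is handed in when it is done.

Besides the shell and the picture viewer there is one more tool, called after "Emit:" as name(argument=value, ...) on one line, values as JSON. step_arm: Moves the arm, as the interface text tells. Its arguments: {"type":"object","properties":{"deltas":{"type":"array"}},"required":["deltas"]}

```bash
mkdir -p pics; ls; cat > h.py <<'E'
import numpy as np, cv2, pickle
from workcell import manip
def save(n,f):
    cv2.imwrite(f'pics/{n}.png',cv2.cvtColor(f['pixels'],cv2.COLOR_RGB2BGR))
def K(f): return np.array([[f['fx'],0,f['cx']],[0,f['fy'],f['cy']],[0,0,1.]])
def proj(f,P):
    V=np.array(f['view']);P=np.atleast_2d(np.array(P,float))
    return cv2.projectPoints(P,cv2.Rodrigues(V[:3,:3])[0],V[:3,3],K(f),np.array(f['D'],float))[0][:,0]
def ray(f,uv):
    V=np.array(f['view']);p=cv2.undistortPoints(np.array(uv,float).reshape(-1,1,2),K(f),np.array(f['D'],float))[:,0]
    d=np.c_[p,np.ones(len(p))]@V[:3,:3]
    return -V[:3,:3].T@V[:3,3],d
def atz(f,uv,z):
    c,d=ray(f,uv); return c+d*((z-c[2])/d[:,2])[:,None]
E
python3 - <<'E'
from h import *
o=manip.get_obs();print(o)
for n in ('side','top'):
    f=manip.grab_frame(n);save(n+'0',f);pickle.dump(f,open(n+'0.pkl','wb'))
    print(n,f['fx'],np.round(np.linalg.inv(f['view']),3).tolist())
    for t in ('stand','gear','gear_wheel','flat_gear','small_gear','double_gear','oil_can','camshaft','wrench','tray'):
        print(t,[(np.round(r['rect'],1).tolist(),round(r['conf'],2)) for r in manip.recognise(t,f)][:2])
E
```

```text
pics
{'time_s': 0.0, 'qpos': array([-1.36399627e+00,  3.42756856e-01,  1.52504650e+00,  2.07141897e-06,
        1.27538984e+00, -1.45971283e-01]), 'dq': array([ 1.05360362e-03,  7.58015874e-04, -1.74415396e-04, -2.48532319e-03,
        5.13885961e-04,  2.82316725e-05]), 'effort': array([-2.52337195e-03, -4.31244707e+01, -2.44221228e+01,  7.15176109e-02,
        5.58408850e-02, -1.24109888e-04]), 'position': array([ 0.18139435, -0.49252176,  0.40401673]), 'tool_rot': array([-7.99930093e-04,  9.84484075e-01,  1.75472124e-01, -2.33458256e-05]), 'contact_force': array([ 0.29441765,  0.35201686, -0.67434839]), 'moment': array([-0.04653473,  0.00701013, -0.00593518]), 'opening': 1.0000227420017354}
side 520.3593368012502 [[-0.891, -0.35, 0.29, 0.174], [-0.454, 0.667, -0.59, 0.816], [0.013, -0.658, -0.753, 1.154], [0.0, 0.0, 0.0, 1.0]]
stand [([302.1, 214.6, 39.0, 35.6], 0.77), ([218.5, 384.8, 86.7, 45.2], 0.65)]
gear [([293.4, 204.8, 27.2, 19.0], 0.81)]
gear_wheel [([293.4, 206.1, 26.1, 21.5], 0.72), ([316.8, 189.3, 33.6, 24.3], 0.61)]
flat_gear [([316.9, 189.4, 31.1, 25.1], 0.63)]
small_g
[... 369 characters left out ...]
.986, 0.167, 0.373], [-1.0, 0.002, 0.009, 0.002], [-0.01, -0.167, -0.986, 1.142], [0.0, 0.0, 0.0, 1.0]]
stand [([324.1, 216.7, 41.5, 39.6], 0.86), ([372.5, 213.4, 30.3, 28.9], 0.19)]
gear [([318.5, 207.5, 33.3, 22.2], 0.72)]
gear_wheel [([317.0, 204.8, 27.6, 25.5], 0.87)]
flat_gear [([370.4, 214.9, 30.1, 31.4], 0.78), ([456.8, 167.2, 58.7, 66.5], 0.68)]
small_gear [([279.4, 186.6, 10.2, 18.1], 0.75)]
double_gear [([326.4, 270.2, 22.2, 26.4], 0.93)]
oil_can [([341.6, 155.1, 19.5, 26.2], 0.92), ([371.4, 213.4, 33.8, 34.7], 0.64)]
camshaft [([118.8, 234.7, 30.2, 76.4], 0.66)]
wrench [([466.9, 255.8, 36.1, 67.3], 0.89)]
tray [([372.6, 212.6, 35.1, 33.5], 0.73), ([455.1, 166.8, 64.4, 66.3], 0.7)]
```

```bash
python3 - <<'E'
from h import *
a=[]
for n,(x,y) in (('side',(300,210)),('top',(325,213))):
    f=pickle.load(open(n+'0.pkl','rb'))
    im=f['pixels'][y-50:y+50,x-65:x+65]
    a.append(cv2.resize(im,None,fx=6,fy=6,interpolation=cv2.INTER_CUBIC))
    cv2.imwrite(f'pics/crop_{n}0.png',a[-1][...,::-1])
E
```

```text
(no output)
```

View pics/top0.png

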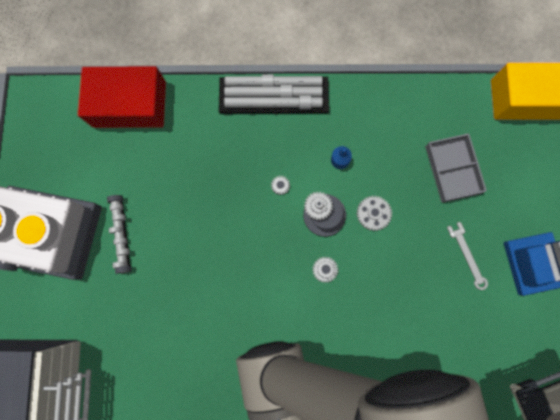

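View pics/side0.png

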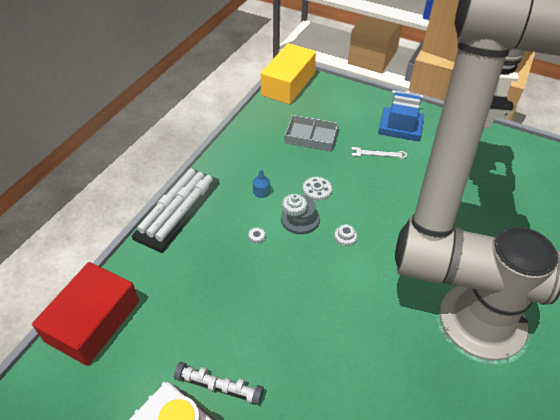

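```bash
ls pics
```

```text
crop_side0.png
crop_top0.png
side0.png
top0.png
```

View pics/crop_top0.png

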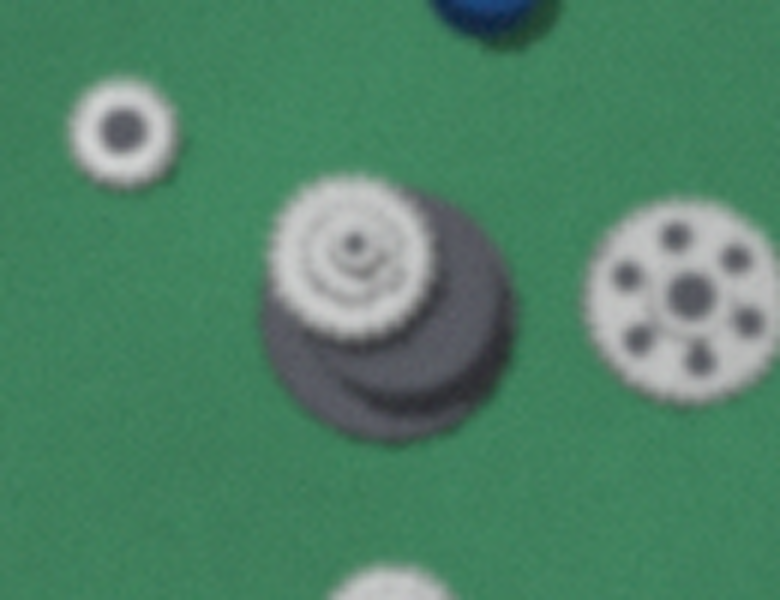

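View pics/crop_side0.png

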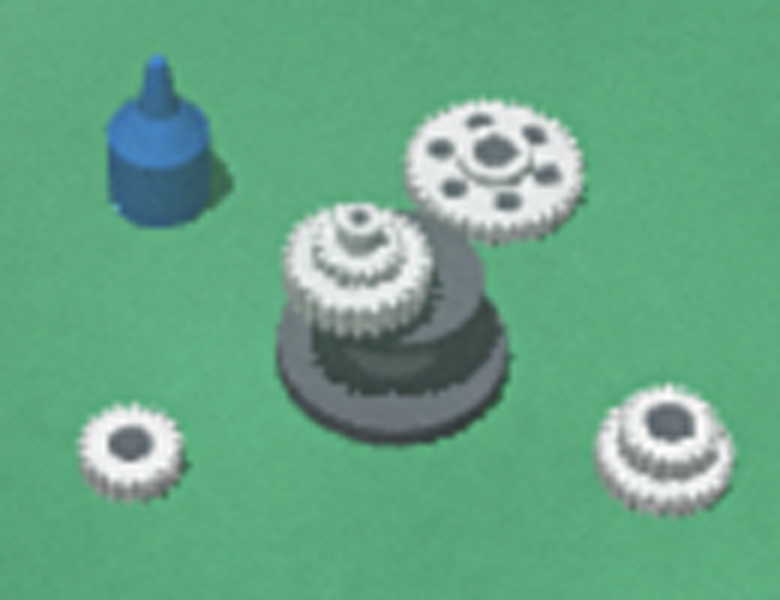

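```bash
cat > fit.py <<'E'
from h import *
from scipy.optimize import minimize
S=6
T=np.linspace(0,2*np.pi,72,endpoint=False)
GEAR=lambda dr:[(.016,0,.010),(.034-dr,.010,.028),(.021-dr/2,.028,.038),(.010,.038,.054)]
STAND=[(.056,0,.014),(.024,.014,.05),(.042,.050,.060)]
def rend(f,xy,parts,z0,win):
    x0,y0,w,h=win; m=np.zeros((h*S,w*S),np.uint8)
    for r,a,b in parts:
        P=[[xy[0]+r*np.cos(t),xy[1]+r*np.sin(t),z0+z] for z in (a,b) for t in T]
        uv=(proj(f,P)-[x0,y0]+.5)*S-.5
        cv2.fillConvexPoly(m,cv2.convexHull(np.round(uv*16).astype(np.int32)),255,shift=4)
    return cv2.resize(m,(w,h),interpolation=cv2.INTER_AREA)/255.
def segm(f,win):
    x0,y0,w,h=win
    im=f['pixels'][y0:y0+h,x0:x0+w].astype(float)
    return im
def fit(f,gz=.06,g0=(.55,.0),s0=(.55,.0),win=None,mask=None,verb=False):
    im=segm(f,win); r,g,b=im[...,0],im[...,1],im[...,2]
    lum=im.mean(2); 
    # unsaturated pixels
    uns=np.clip((1.35-g/np.maximum(r,1))/.35*1.0,0,1)*0+np.clip(1-((g-r)-8)/30,0,1)
    br=np.clip((lum-110)/70,0,1)*np.clip(1-((g-r)-8)/30,0,1)
    mk=np.ones_like(lum) if mask is None else mask
    def cost(p):
        G=cv2.GaussianBlur(rend(f,p[:2],GEAR(.0015),gz,win),(0,0),.6)
        U=cv2.GaussianBlur(np.maximum(rend(f,p[:2],GEAR(.0015),gz,win),rend(f,p[2:],STAND,0,win)),(0,0),.6)
        return (mk*((G-br)**2+(U-uns)**2)).sum()
    best=None
    x=np.r_[g0,s0]
    res=minimize(cost,x,method='Nelder-Mead',options=dict(initial_simplex=np.vstack([x]+[x+.01*e for e in np.eye(4)]),xatol=1e-4,fatol=1e-3,maxiter=600))
    return res.x,res.fun,uns,br
E
python3 - <<'E'
from fit import *
for n,win in (('side',(270,180,65,70)),('top',(295,180,58,62))):
    f=pickle.load(open(n+'0.pkl','rb'))
    c0=(win[0]+win[2]/2,win[1]+win[3]/2)
    s0=atz(f,[c0],.03)[0,:2]
    x,c,u,b=fit(f,g0=s0+[.01,.01],s0=s0,win=win)
    print(n,np.round(x*1000,1),'off',np.round((x[:2]-x[2:])*1000,1),c)
    G=rend(f,x[:2],GEAR(.0015),.06,win);A=np.maximum(G,rend(f,x[2:],STAND,0,win))
    v=np.hstack([u,A,b,G]);cv2.imwrite(f'pics/fit_{n}0.png',cv2.resize((v*255).astype(np.uint8),None,fx=3,fy=3,interpolation=cv2.INTER_NEAREST))
    for t in ('flat_gear','small_gear','double_gear','oil_can'):pass
f=pickle.load(open('top0.pkl','rb'))
for t,uv,z in (('flat',(370.4,214.9),.022),('flat2',(375.0,212.5),.022),('small',(280.5,184.8),.016),('double',(325.5,269.5),.03),('oil',(341.5,157),.05)):
    print(t,atz(f,[uv],z)[0])
E
```

```text
side [555.3 -66.7 545.1 -88.8] off [10.2 22.2] 932.7549149028317
top [560.  -63.1 548.2 -83.7] off [11.8 20.6] 55.04174663768992
flat [ 0.54486735 -0.20245894  0.022     ]
flat2 [ 0.5511356 -0.2145674  0.022    ]
small [0.6265539  0.03065671 0.016     ]
double [ 0.40468381 -0.08358354  0.03      ]
oil [ 0.69202263 -0.12765969  0.05      ]
```

```bash
cd pics; ls
```

```text
crop_side0.png
crop_top0.png
fit_side0.png
fit_top0.png
side0.png
top0.png
```

View pics/fit_top0.png

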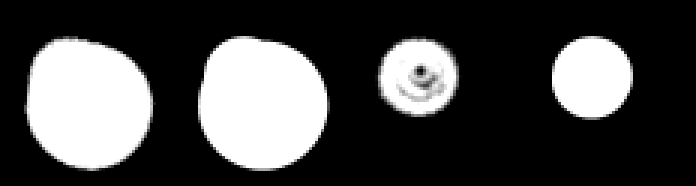

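View pics/fit_side0.png

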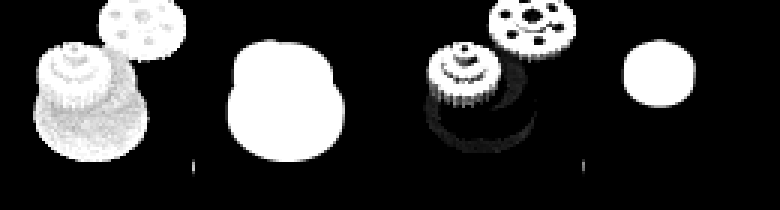

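```bash
sed -i 's/^    uns=.*/    uns=np.clip((1.3-g\/np.maximum(r,1))\/.2,0,1)/; s/lum-110/lum-LO/; s/^S=6/S=6;LO=110/' fit.py
python3 - <<'E'
import fit as F
from fit import *
for n,win,lo in (('side',(270,180,65,70),125),('top',(295,180,58,62),110)):
    f=pickle.load(open(n+'0.pkl','rb'));F.LO=lo
    c0=(win[0]+win[2]/2,win[1]+win[3]/2)
    s0=atz(f,[c0],.03)[0,:2]
    mk=np.ones(win[3::-1][:2] if 0 else (win[3],win[2]))
    if n=='side':
        fx=atz(f,[(317,189)],.015)[0]
        m2=rend(f,(fx[0],fx[1]),[(.049,0,.025)],0,win); mk=1.-(m2>0)
    x,c,u,b=fit(f,g0=s0+[.01,.01],s0=s0,win=win,mask=mk)
    print(n,np.round(x*1000,1),'off',np.round((x[:2]-x[2:])*1000,1),c)
    G=rend(f,x[:2],GEAR(.0015),.06,win);A=np.maximum(G,rend(f,x[2:],STAND,0,win))
    v=np.hstack([u*mk,A,abs(u-A)*mk,b*mk,G,abs(b-G)*mk]);cv2.imwrite(f'pics/fit_{n}1.png',cv2.resize((v*255).astype(np.uint8),None,fx=2,fy=2,interpolation=cv2.INTER_NEAREST))
a=[cv2.imread(f'pics/fit_{n}1.png') for n in('side','top')]
w=min(i.shape[1] for i in a);h=[cv2.resize(i,(w,int(i.shape[0]*w/i.shape[1]))) for i in a]
cv2.imwrite('pics/fitb.png',np.vstack(h))
E
```

```text
side [555.5 -67.2 546.2 -90. ] off [ 9.3 22.7] 226.16497725736582
top [559.9 -63.2 549.2 -82.8] off [10.7 19.6] 83.12844734691552
```

View pics/fitb.png

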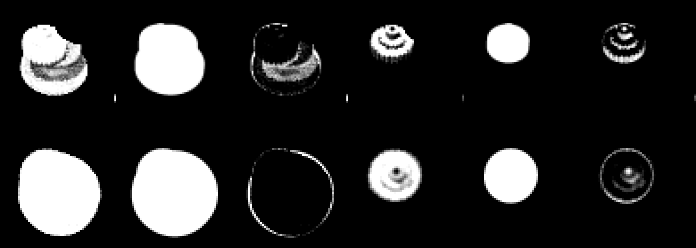

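```bash
cat > go.py <<'E'
import sys
from h import *
from scipy.spatial.transform import Rotation as R
o=manip.get_obs();q=o['tool_rot'];r=R.from_quat([q[1],q[2],q[3],q[0]]).as_matrix()
y=np.degrees(np.arctan2(r[1,1],r[0,1]))
print('t',round(o['time_s'],2),'pos',np.round(o['position']*1000,1),'yang',round(y,2),'F',np.round(o['contact_force'],2),'open',round(o['opening'],3),'tilt',np.round(r[:,2],3))
if len(sys.argv)>4:
    t=np.array([float(v) for v in sys.argv[1:4]])/1000
    print('delta cm',np.round(r.T@(t-o['position'])*100,2),'yaw',round((y-float(sys.argv[4])+180)%360-180,2))
E
python3 go.py 594 5 400 -116
```

```text
t 1.1 pos [ 181.4 -492.7  404.7] yang -69.79 F [-0.49  0.09  0.04] open 1.006 tilt [ 0. -0. -1.]
delta cm [ 55.91 -32.45   0.47] yaw 46.21
```

Emit:
step_arm(deltas=[{"translation":[3,-1.74,0],"yaw":5,"fingers":-1},{"translation":[6.5,-3.8,0],"yaw":11,"fingers":-1},{"translation":[10,-5.8,0],"yaw":17,"fingers":-1},{"translation":[13.5,-7.8,0],"yaw":23,"fingers":-1},{"translation":[17,-9.9,0],"yaw":29,"fingers":-1}])

```text
time_s: 1.52
position: [0.3069, -0.3404, 0.4049]
tool_rot: [0.0, 0.997, -0.078, 0.0]
contact_force: [1.4, -0.7, -1.0]
opening: 0.688
```

```bash
python3 go.py 594 5 400 -116
```

```text
t 1.52 pos [ 306.9 -340.4  404.9] yang -98.96 F [ 1.4  -0.72 -1.  ] open 0.688 tilt [ 0. -0. -1.]
delta cm [ 22.98 -38.59   0.48] yaw 17.04
```

Emit:
step_arm(deltas=[{"translation":[2,-3.35,0],"yaw":4,"fingers":-1},{"translation":[4,-6.7,0],"yaw":8,"fingers":-1},{"translation":[6,-10.1,0],"yaw":12,"fingers":-1},{"translation":[8,-13.4,0],"yaw":15,"fingers":-1},{"translation":[10,-16.8,0],"yaw":17,"fingers":-1}])

```text
time_s: 1.93
position: [0.4327, -0.1883, 0.4051]
tool_rot: [0.0, 0.974, -0.226, 0.001]
contact_force: [1.0, -1.2, 0.4]
opening: 0.33
```

```bash
python3 go.py 594 5 400 -116
```

```text
t 1.93 pos [ 432.7 -188.3  405.1] yang -116.13 F [ 0.96 -1.24  0.4 ] open 0.33 tilt [ 0.001 -0.001 -1.   ]
delta cm [  5.97 -24.46   0.51] yaw -0.13
```

Emit:
step_arm(deltas=[{"translation":[1,-4,0],"yaw":0,"fingers":-1},{"translation":[2,-8,0],"yaw":0,"fingers":-1},{"translation":[3,-12,0],"yaw":0,"fingers":-1},{"translation":[4,-16,0],"yaw":0,"fingers":-1},{"translation":[5,-20,0],"yaw":0,"fingers":-1}])

```text
time_s: 2.35
position: [0.5667, -0.0287, 0.4052]
tool_rot: [0.0, 0.974, -0.226, 0.001]
contact_force: [1.2, -0.3, -0.1]
opening: 0.008
```

```bash
python3 go.py 594 5 270 -116
```

```text
t 2.35 pos [566.7 -28.7 405.2] yang -116.11 F [ 1.2  -0.31 -0.14] open 0.008 tilt [ 0.001 -0.001 -1.   ]
delta cm [ 0.95 -4.24 13.52] yaw -0.11
```

Emit:
step_arm(deltas=[{"translation":[0.9,-4,0],"yaw":0,"fingers":-1},{"translation":[0.95,-5,1],"yaw":0,"fingers":-1},{"translation":[0.95,-5,5],"yaw":0,"fingers":-1},{"translation":[0.95,-5,9],"yaw":0,"fingers":-1},{"translation":[0.95,-5,12],"yaw":0,"fingers":-1}])

```text
time_s: 2.77
position: [0.5964, 0.0123, 0.2821]
tool_rot: [0.001, 0.974, -0.225, -0.001]
contact_force: [-0.5, -1.1, -0.2]
opening: -0.003
```

```bash
python3 go.py 594 5 250 -116; python3 - <<'E'
from h import *
for n,(x,y) in (('side',(290,210)),('top',(320,200))):
    f=manip.grab_frame(n);pickle.dump(f,open(n+'1.pkl','wb'))
    im=f['pixels'][y-50:y+50,x-65:x+65]
    cv2.imwrite(f'pics/crop_{n}1.png',cv2.resize(im,None,fx=6,fy=6,interpolation=cv2.INTER_CUBIC)[...,::-1])
E
```

```text
t 2.77 pos [596.4  12.3 282.1] yang -116.05 F [-0.5  -1.14 -0.23] open -0.003 tilt [-0.001 -0.001 -1.   ]
delta cm [0.1  0.76 3.21] yaw -0.05
```

View pics/crop_top1.png

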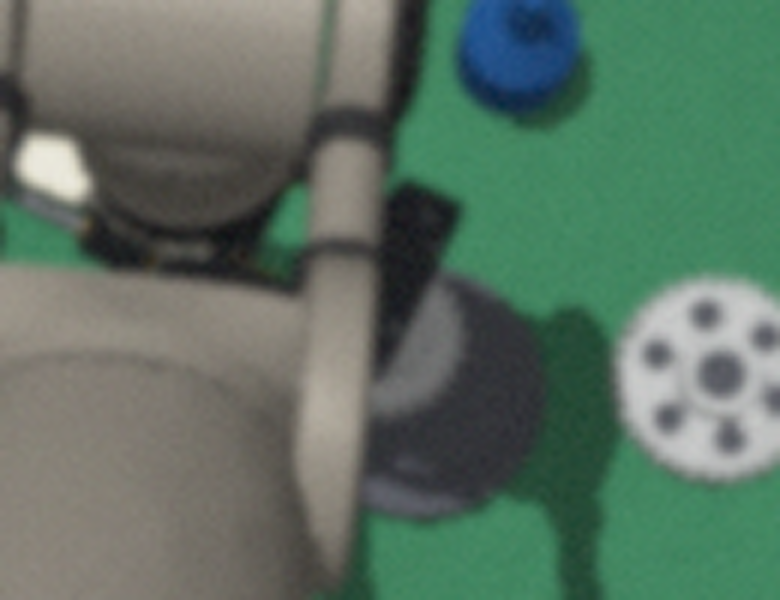

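View pics/crop_side1.png

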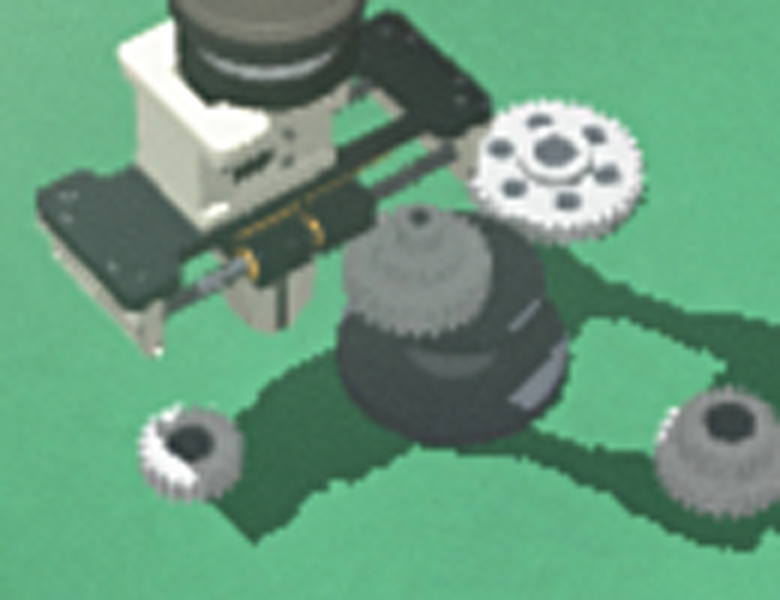

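Emit:
step_arm(deltas=[{"translation":[0.1,0,1.5],"yaw":0,"fingers":-1},{"translation":[0.1,0,2.5],"yaw":0,"fingers":-1},{"translation":[0.1,0,3.0],"yaw":0,"fingers":-1},{"translation":[0.1,0.4,3.0],"yaw":0,"fingers":-1},{"translation":[0.1,0.8,3.0],"yaw":0,"fingers":-1}])

```text
time_s: 3.28
position: [0.5927, 0.004, 0.2509]
tool_rot: [0.001, 0.974, -0.226, -0.004]
contact_force: [-0.3, -0.0, 0.0]
opening: 0.004
```

Emit:
step_arm(deltas=[{"translation":[0,0.3,0],"yaw":0,"fingers":-1},{"translation":[0,0.6,0],"yaw":0,"fingers":-1},{"translation":[0,0.9,0],"yaw":0,"fingers":-1},{"translation":[0,1.2,0],"yaw":0,"fingers":-1},{"translation":[0,1.2,0],"yaw":0,"fingers":-1}])

```text
time_s: 3.7
position: [0.5873, -0.0074, 0.2512]
tool_rot: [0.001, 0.974, -0.226, -0.004]
contact_force: [-0.6, 0.5, 0.1]
opening: 0.001
```

```bash
cat > look.py <<'E'
import sys
from h import *
n=sys.argv[1]
for c,(x,y) in (('side',(290,210)),('top',(320,210))):
    if c not in sys.argv[2:]: continue
    f=manip.grab_frame(c);pickle.dump(f,open(c+n+'.pkl','wb'))
    im=f['pixels'][y-50:y+50,x-65:x+65]
    cv2.imwrite(f'pics/crop_{c}{n}.png',cv2.resize(im,None,fx=6,fy=6,interpolation=cv2.INTER_CUBIC)[...,::-1])
E
python3 look.py 2 side;python3 go.py 594 5 250 -116;
```

```text
t 3.75 pos [587.4  -7.1 251.1] yang -116.12 F [0.56 0.96 1.25] open 0.005 tilt [-0.009 -0.    -1.   ]
delta cm [ 0.06 -1.38  0.11] yaw -0.12
```

View pics/crop_side2.png

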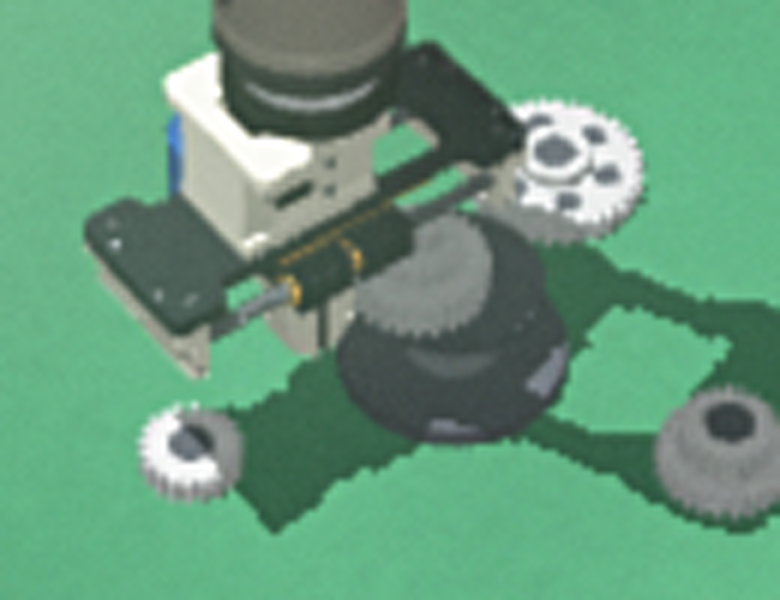

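Emit:
step_arm(deltas=[{"translation":[0,0.2,0],"yaw":0,"fingers":-1},{"translation":[0,0.4,0],"yaw":0,"fingers":-1},{"translation":[0,0.6,0],"yaw":0,"fingers":-1},{"translation":[0,0.7,0],"yaw":0,"fingers":-1},{"translation":[0,0.8,0],"yaw":0,"fingers":-1}])

```text
time_s: 4.17
position: [0.5838, -0.0144, 0.2511]
tool_rot: [0.001, 0.974, -0.226, -0.004]
contact_force: [0.6, 1.6, -0.1]
opening: 0.002
```

Emit:
step_arm(deltas=[{"translation":[0,0.15,0],"yaw":0,"fingers":-1},{"translation":[0,0.3,0],"yaw":0,"fingers":-1},{"translation":[0,0.45,0],"yaw":0,"fingers":-1},{"translation":[0,0.6,0],"yaw":0,"fingers":-1},{"translation":[0,0.75,0],"yaw":0,"fingers":-1}])

```text
time_s: 4.58
position: [0.5807, -0.021, 0.2514]
tool_rot: [0.001, 0.974, -0.226, -0.004]
contact_force: [2.3, 2.9, 0.6]
opening: 0.002
```

```bash
python3 look.py 3 side top;python3 go.py 594 5 250 -116;
```

```text
t 4.68 pos [580.6 -21.1 251.3] yang -116.13 F [1.04 2.15 0.7 ] open 0.004 tilt [-0.008  0.    -1.   ]
delta cm [ 0.06 -2.94  0.12] yaw -0.13
```

View pics/crop_side3.png

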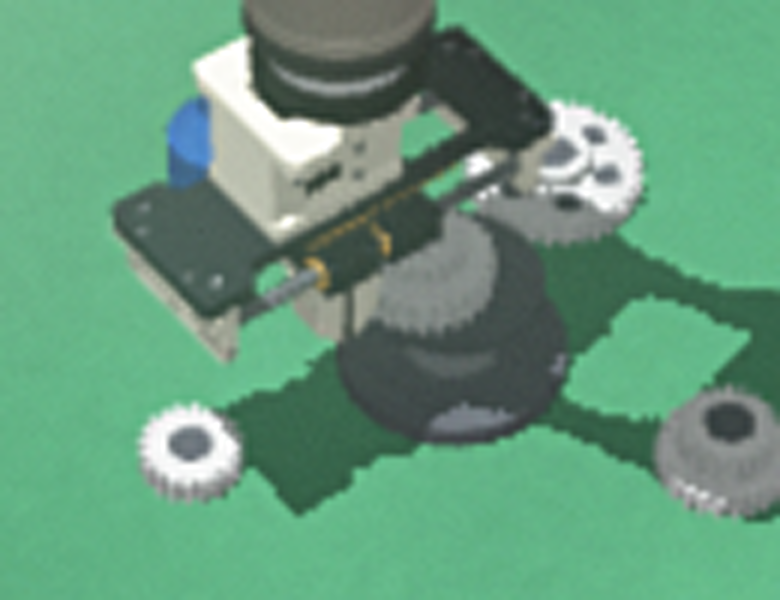

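View pics/crop_top3.png

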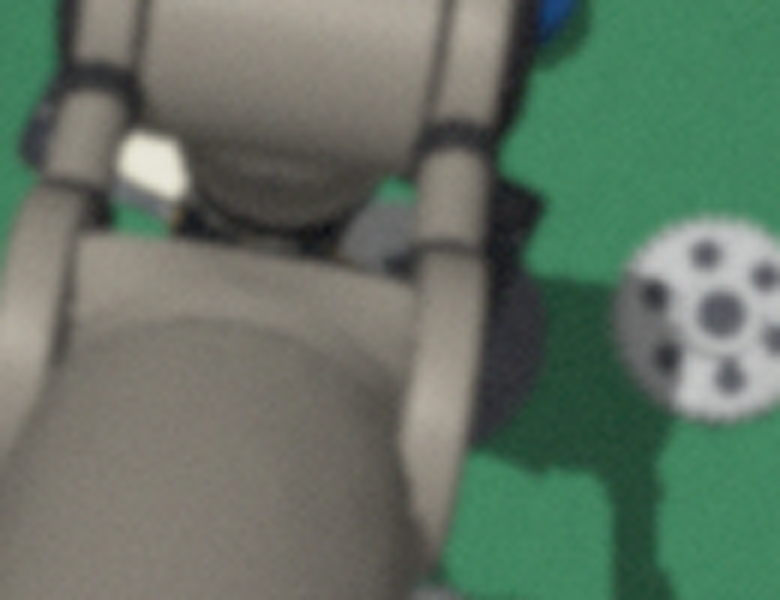

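Emit:
step_arm(deltas=[{"translation":[0,0.15,0],"yaw":0,"fingers":-1},{"translation":[0,0.3,0],"yaw":0,"fingers":-1},{"translation":[0,0.45,0],"yaw":0,"fingers":-1},{"translation":[0,0.6,0],"yaw":0,"fingers":-1},{"translation":[0,0.75,0],"yaw":0,"fingers":-1}])

```text
time_s: 5.1
position: [0.5772, -0.028, 0.2514]
tool_rot: [0.001, 0.974, -0.226, -0.004]
contact_force: [0.8, 2.4, 0.5]
opening: 0.003
```

```bash
python3 look.py 4 side;python3 go.py 594 5 250 -116;
```

```text
t 5.15 pos [577.1 -28.2 251.3] yang -116.14 F [1.7  1.96 1.01] open 0.005 tilt [-0.008  0.    -1.   ]
delta cm [ 0.05 -3.73  0.12] yaw -0.14
```

View pics/crop_side4.png

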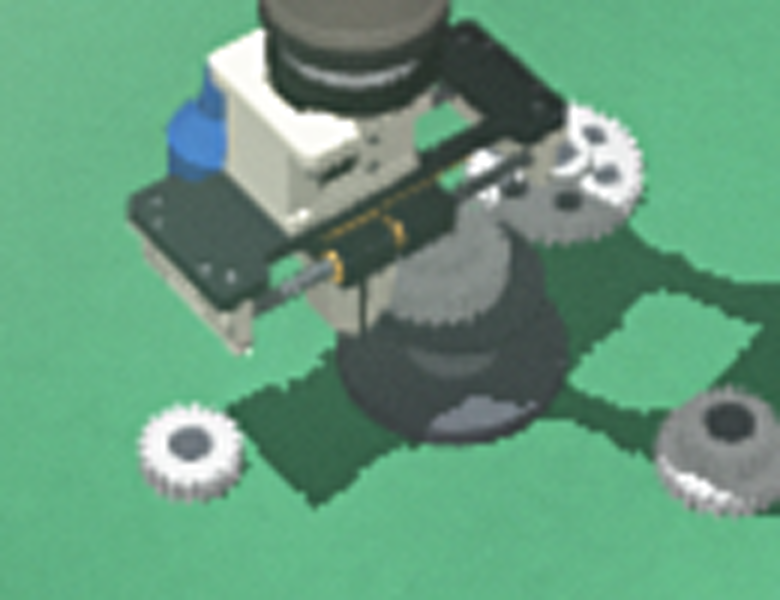

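Emit:
step_arm(deltas=[{"translation":[0,0.15,0],"yaw":0,"fingers":-1},{"translation":[0,0.3,0],"yaw":0,"fingers":-1},{"translation":[0,0.45,0],"yaw":0,"fingers":-1},{"translation":[0,0.6,0],"yaw":0,"fingers":-1},{"translation":[0,0.75,0],"yaw":0,"fingers":-1}])

```text
time_s: 5.57
position: [0.5737, -0.0351, 0.2514]
tool_rot: [0.001, 0.974, -0.226, -0.004]
contact_force: [1.2, 4.1, 0.6]
opening: 0.005
```

Emit:
step_arm(deltas=[{"translation":[0,0.1,0],"yaw":0,"fingers":-1},{"translation":[0,0.2,0],"yaw":0,"fingers":-1},{"translation":[0,0.2,0],"yaw":0,"fingers":-1}])

```text
time_s: 5.82
position: [0.5727, -0.0371, 0.2514]
tool_rot: [0.001, 0.974, -0.226, -0.004]
contact_force: [1.5, 2.5, 1.1]
opening: 0.005
```

```bash
python3 look.py 5 side;python3 go.py 594 5 250 -116;
```

```text
t 5.87 pos [572.7 -37.1 251.3] yang -116.15 F [1.42 2.43 0.13] open 0.007 tilt [-0.008 -0.    -1.   ]
delta cm [ 0.05 -4.71  0.11] yaw -0.15
```

View pics/crop_side5.png

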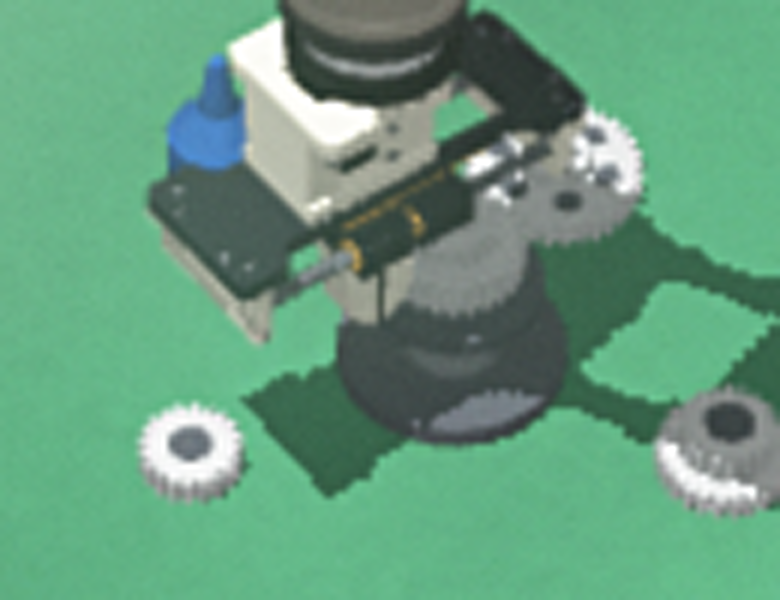

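Emit:
step_arm(deltas=[{"translation":[0,-1,0],"yaw":0,"fingers":-1},{"translation":[0,-4,0],"yaw":0,"fingers":-1},{"translation":[0,-8,0],"yaw":0,"fingers":-1},{"translation":[-1,-11.5,-2],"yaw":0,"fingers":-1},{"translation":[-3,-15,-4],"yaw":0,"fingers":-1}])

```text
time_s: 6.28
position: [0.6134, 0.1092, 0.2888]
tool_rot: [0.002, 0.974, -0.227, -0.005]
contact_force: [-0.6, 0.9, -0.5]
opening: 0.003
```

Emit:
step_arm(deltas=[{"translation":[-1.8,-3.5,0],"yaw":0,"fingers":-1},{"translation":[-3.6,-7,0],"yaw":0,"fingers":-1}])

```text
time_s: 6.45
position: [0.6122, 0.1901, 0.2898]
tool_rot: [0.002, 0.974, -0.227, -0.004]
contact_force: [0.3, -0.2, -0.9]
opening: 0.007
```

```bash
python3 look.py 6 side top;python3 go.py 594 5 250 -116;
```

```text
t 6.55 pos [611.  193.9 288.6] yang -115.85 F [0.66 0.   0.38] open 0.002 tilt [-0.01  0.   -1.  ]
delta cm [ 6.74 17.73  3.87] yaw 0.15
```

View pics/crop_top6.png

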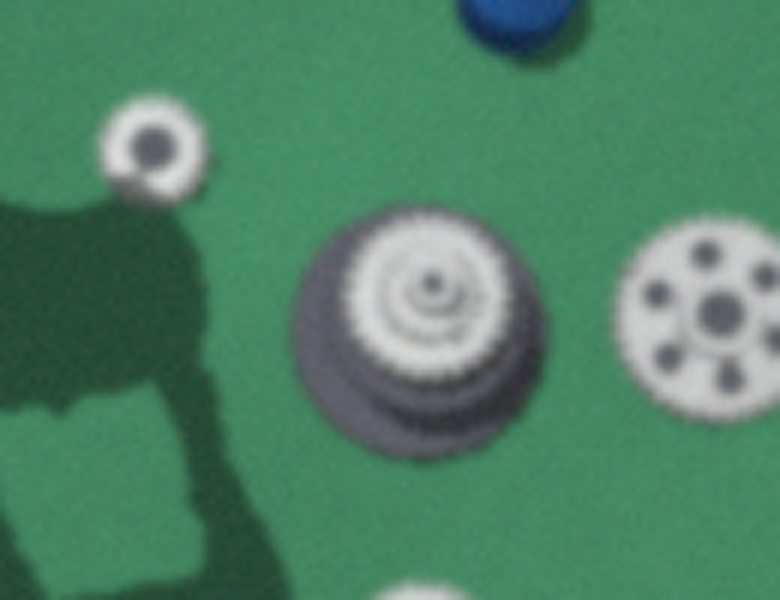

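View pics/crop_side6.png

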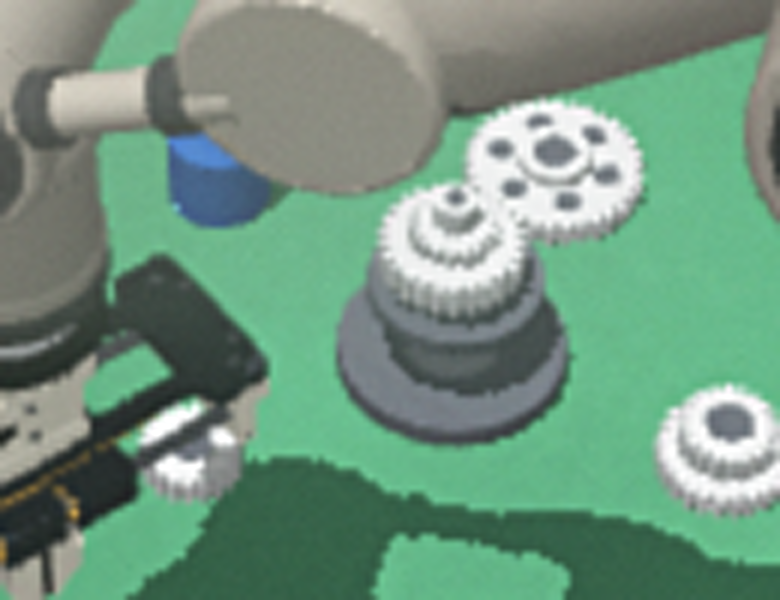

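```bash
cat > mf.py <<'E'
import sys, fit as F
from fit import *
k=sys.argv[1]
for n,win,lo in (('top',(295,180,58,62),110),('side',(270,180,65,70),125)):
    if n not in sys.argv[2:]: continue
    f=pickle.load(open(n+k+'.pkl','rb'));F.LO=lo
    mk=np.ones((win[3],win[2]))
    if n=='side':
        fx=atz(f,[(317,189)],.015)[0]
        mk=1.-(rend(f,(fx[0],fx[1]),[(.049,0,.025)],0,win)>0)
    x,c,u,b=fit(f,g0=(.555,-.07),s0=(.548,-.085),win=win,mask=mk)
    print(n,np.round(x*1000,1),'off',np.round((x[:2]-x[2:])*1000,1),round(c))
    im=f['pixels'].copy(); x0,y0,w,h=win
    im=cv2.resize(im[y0:y0+h,x0:x0+w],None,fx=8,fy=8,interpolation=cv2.INTER_CUBIC)
    for xy,r,z,col in ((x[:2],.034,.088,(255,0,0)),(x[:2],.010,.114,(255,0,0)),(x[2:],.042,.06,(255,255,0)),(x[2:],.056,.014,(0,0,255))):
        uv=(proj(f,[[xy[0]+r*np.cos(t),xy[1]+r*np.sin(t),z] for t in T])-[x0,y0]+.5)*8-.5
        cv2.polylines(im,[np.round(uv).astype(int).reshape(-1,1,2)],True,col,1)
    cv2.imwrite(f'pics/ov_{n}{k}.png',im[...,::-1])
E
python3 mf.py 6 top side
```

```text
top [551.8 -82.2 548.1 -84. ] off [3.7 1.7] 88
side [546.6 -87.1 545.2 -89.6] off [1.4 2.5] 396
```

View pics/ov_top6.png

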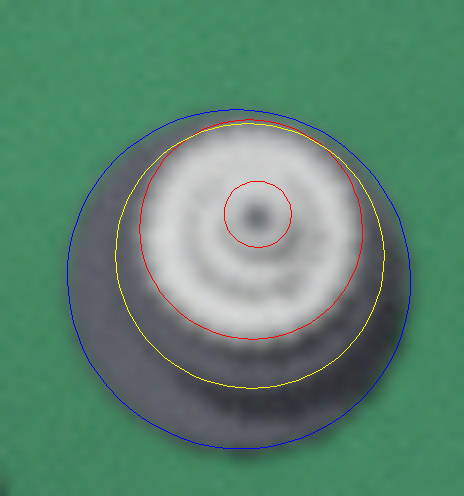

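View pics/ov_side6.png

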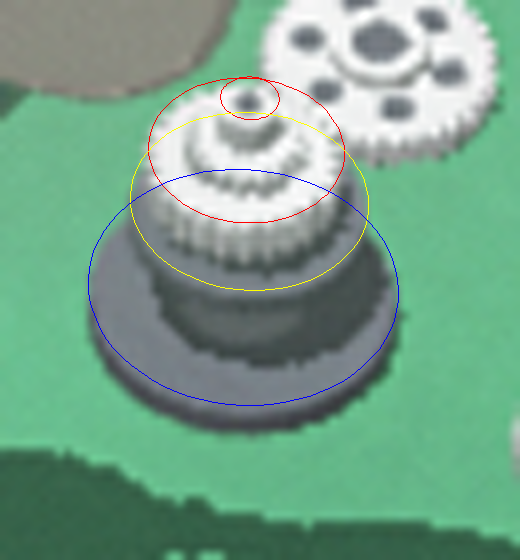

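```bash
cat > edge.py <<'E'
import sys
from fit import *
from scipy.ndimage import map_coordinates
from scipy.optimize import least_squares
def contour(f,xy,r,a,b):
    P=[[xy[0]+r*np.cos(t),xy[1]+r*np.sin(t),z] for z in (a,b) for t in np.linspace(0,2*np.pi,180,endpoint=False)]
    h=cv2.convexHull(proj(f,P).astype(np.float32))[:,0].astype(float)
    # resample
    h=np.vstack([h,h[:1]]);s=np.r_[0,np.cumsum(np.hypot(*np.diff(h,axis=0).T))]
    u=np.linspace(0,s[-1],121)[:-1]
    p=np.c_[np.interp(u,s,h[:,0]),np.interp(u,s,h[:,1])]
    t=np.roll(p,-1,0)-np.roll(p,1,0);n=np.c_[t[:,1],-t[:,0]];n/=np.linalg.norm(n,axis=1)[:,None]
    if ((p-p.mean(0))*n).sum()<0:n=-n
    return p,n
def edges(img,p,n,R=3.):
    s=np.arange(-R,R+.01,.1)
    q=p[:,None]+n[:,None]*s[:,None]
    v=map_coordinates(img,[q[...,1],q[...,0]],order=1)
    g=-np.gradient(cv2.GaussianBlur(v,(0,0),sigmaX=4,sigmaY=.01),axis=1)
    # centroid of positive gradient about max
    i=g.argmax(1);off=s[i];st=g.max(1)
    return off,st
def solve(f,img,xy,r,a,b,sel,thr,freer=False,R=4.):
    xy=np.array(xy,float);
    for it in range(12):
        p,n=contour(f,xy,r,a,b);off,st=edges(img,p,n,R if it<6 else 2.)
        J=np.c_[[((contour(f,xy+d,r,a,b)[0]).mean(0)-p.mean(0))/1e-3 for d in (np.array([1e-3,0]),np.array([0,1e-3]))]].T # px per m
        A=np.c_[n@J, np.ones(len(p))]; k=sel(p,n)&(st>thr)&(abs(off)<(R if it<6 else 2)-.3)
        w=1/np.maximum(1,abs(off-np.median(off[k]))/.4)*k
        A2=A if freer else A[:,:2]
        s,*_=np.linalg.lstsq(A2*w[:,None],off*w,rcond=None)
        xy=xy+s[:2]
    res=(off-A2@s)[k]
    return xy,k.sum(),np.sqrt(np.mean(np.clip(res,-1,1)**2)),(s[2] if freer else 0)
if __name__=='__main__':
    k=sys.argv[1]
    for cam in sys.argv[2:]:
        f=pickle.load(open(cam+k+'.pkl','rb'));im=f['pixels'].astype(float)
        lum=im.mean(2); uns=(im[...,0]/np.maximum(im[...,1],1))  # high on grey, low on green
        minc=im.min(2)
        uns=np.clip(uns,0,1.1)
        allp=lambda p,n:np.ones(len(p),bool)
        low=lambda p,n:n[:,1]>-.1
        g0=(.55,-.082) if len(k)else 0
        for nm,img,q,sel,thr in (('foot',uns*100,(.056,0,.014),low if cam=='side' else allp,.3),
            ('plate',lum,(.042,.05,.06),low,.3),
            ('wheel',minc,(.034,.010+.06,.028+.06),(lambda p,n:np.ones(len(p),bool)) if cam=='top' else (lambda p,n:(n[:,1]>-.5)|(n[:,0]<-.3)),.8)):
            for fr in (False,True):
                x,c,rm,dr=solve(f,img,(.549,-.085) if cam=='top' else (.546,-.089),*q,sel,thr,fr)
                print(cam,nm,np.round(x*1000,1),c,round(rm,2),'dr px',round(dr,2))
E
python3 edge.py 6 top side
```

```text
top foot [547.8 -84. ] 120 0.53 dr px 0
top foot [547.8 -83.9] 120 0.22 dr px -0.48
top plate [567.9 -84.7] 59 0.83 dr px 0
top plate [545.5 -87.2] 61 0.23 dr px -1.19
top wheel [551.3 -82.8] 120 0.74 dr px 0
top wheel [551.3 -82.7] 120 0.26 dr px -0.73
side foot [544.9 -88.9] 66 0.2 dr px 0
side foot [544.4 -87.8] 66 0.15 dr px -0.26
side plate [546.7 -94.5] 58 0.39 dr px 0
side plate [545.5 -91.5] 59 0.23 dr px -0.77
side wheel [ 552.8 -100.2] 72 0.58 dr px 0
side wheel [547.9 -92.2] 88 0.71 dr px -0.88
```

```bash
python3 go.py 621 -53 310 -156; python3 -c "
from h import *
print(manip.get_obs()['qpos'])"
```

```text
t 6.55 pos [611.  193.9 288.6] yang -115.85 F [0.66 0.   0.38] open 0.002 tilt [-0.01  0.   -1.  ]
delta cm [11.64 21.8  -2.15] yaw 40.15
[1.87444848e-01 6.56553420e-01 1.32803911e+00 2.15029805e-03
 1.16684766e+00 2.20850784e+00]
```

Emit:
step_arm(deltas=[{"translation":[1.8,3.4,-1.0],"yaw":7,"fingers":-1},{"translation":[3.6,6.8,-2.1],"yaw":14,"fingers":-1},{"translation":[5.4,10.1,-2.1],"yaw":21,"fingers":-1},{"translation":[7.2,13.5,-2.1],"yaw":28,"fingers":-1},{"translation":[9.0,16.8,-2.1],"yaw":35,"fingers":-1}])

```text
time_s: 6.97
position: [0.6187, 0.0017, 0.3095]
tool_rot: [0.003, 0.861, -0.509, -0.004]
contact_force: [1.0, 0.0, -0.1]
opening: 0.003
```

```bash
python3 go.py 621 -53 310 -156
```

```text
t 6.97 pos [618.7   1.7 309.5] yang -151.17 F [ 0.99  0.01 -0.11] open 0.003 tilt [-0.011 -0.001 -1.   ]
delta cm [ 4.9   2.43 -0.05] yaw 4.83
```

Emit:
step_arm(deltas=[{"translation":[3.0,1.5,0],"yaw":4.8,"fingers":-1},{"translation":[4.9,2.4,0],"yaw":4.8,"fingers":-1},{"translation":[4.9,2.4,3],"yaw":4.8,"fingers":-1},{"translation":[4.9,2.4,5.5],"yaw":4.8,"fingers":-1},{"translation":[4.9,2.4,5.75],"yaw":4.8,"fingers":-1}])

```text
time_s: 7.38
position: [0.619, -0.0537, 0.2471]
tool_rot: [0.005, 0.838, -0.545, -0.008]
contact_force: [-1.3, 0.1, -1.3]
opening: 0.003
```

```bash
python3 go.py 594.6 -64.5 251 -156;python3 look.py 7 side
```

```text
t 7.38 pos [619.  -53.7 247.1] yang -156.06 F [-1.29  0.1  -1.27] open 0.003 tilt [-0.02   0.001 -1.   ]
delta cm [-0.    2.67 -0.34] yaw -0.06
```

View pics/crop_side7.png

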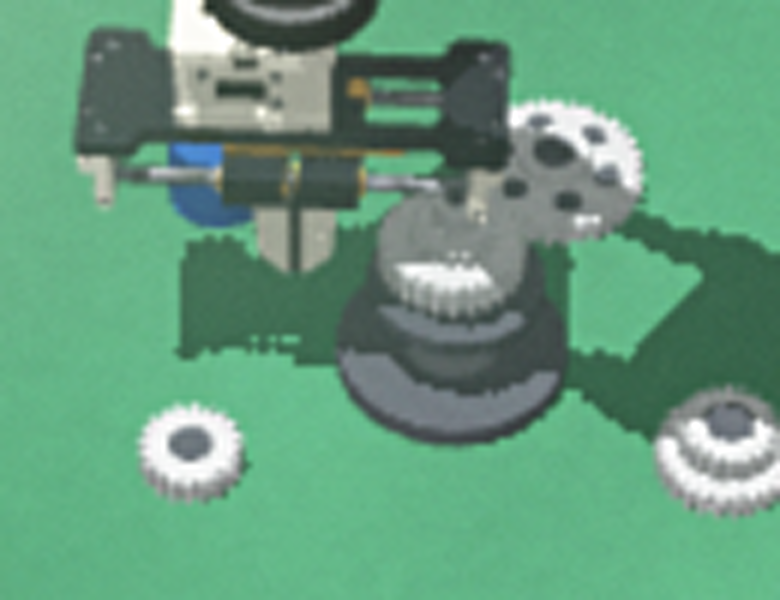

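Emit:
step_arm(deltas=[{"translation":[0,0.4,-0.4],"yaw":0,"fingers":-1},{"translation":[0,0.8,-0.4],"yaw":0,"fingers":-1},{"translation":[0,1.1,-0.4],"yaw":0,"fingers":-1},{"translation":[0,1.3,-0.4],"yaw":0,"fingers":-1},{"translation":[0,1.4,-0.4],"yaw":0,"fingers":-1}])

```text
time_s: 7.85
position: [0.6067, -0.059, 0.2542]
tool_rot: [0.004, 0.839, -0.545, -0.007]
contact_force: [-0.4, 0.6, 0.5]
opening: 0.0
```

```bash
python3 go.py 596.8 -64.5 251 -156;python3 look.py 8 side
```

```text
t 7.85 pos [606.7 -59.  254.2] yang -156.0 F [-0.4   0.56  0.5 ] open 0.0 tilt [-0.016 -0.    -1.   ]
delta cm [0.11 1.12 0.34] yaw -0.0
```

View pics/crop_side8.png

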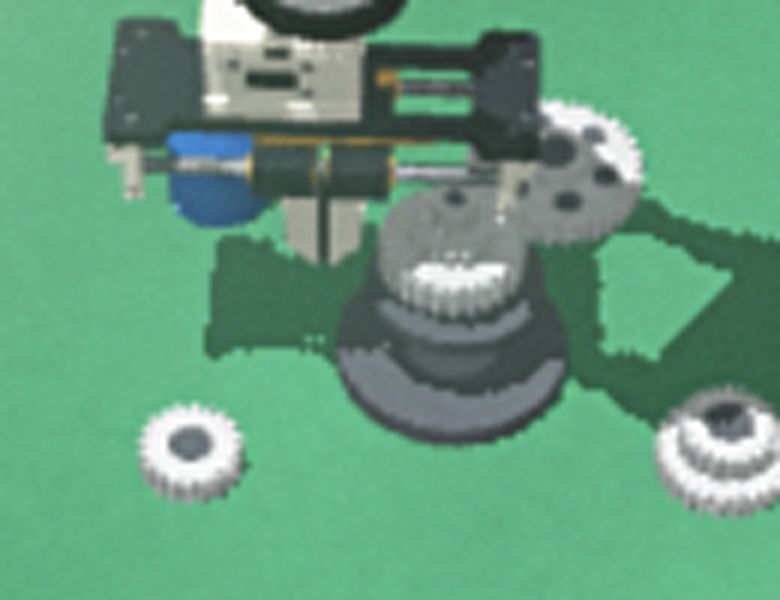

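Emit:
step_arm(deltas=[{"translation":[0.05,0.2,0.25],"yaw":0,"fingers":-1},{"translation":[0.05,0.4,0.25],"yaw":0,"fingers":-1},{"translation":[0.05,0.6,0.25],"yaw":0,"fingers":-1},{"translation":[0.05,0.75,0.25],"yaw":0,"fingers":-1},{"translation":[0.05,0.9,0.25],"yaw":0,"fingers":-1}])

```text
time_s: 8.32
position: [0.5986, -0.0632, 0.2517]
tool_rot: [0.004, 0.839, -0.545, -0.007]
contact_force: [2.6, 0.4, 0.0]
opening: 0.007
```

```bash
python3 go.py 596 -64.5 251 -156;python3 look.py 9 side
```

```text
t 8.32 pos [598.6 -63.2 251.7] yang -156.01 F [2.64 0.38 0.  ] open 0.007 tilt [-0.016  0.    -1.   ]
delta cm [0.02 0.29 0.07] yaw -0.01
```

View pics/crop_side9.png

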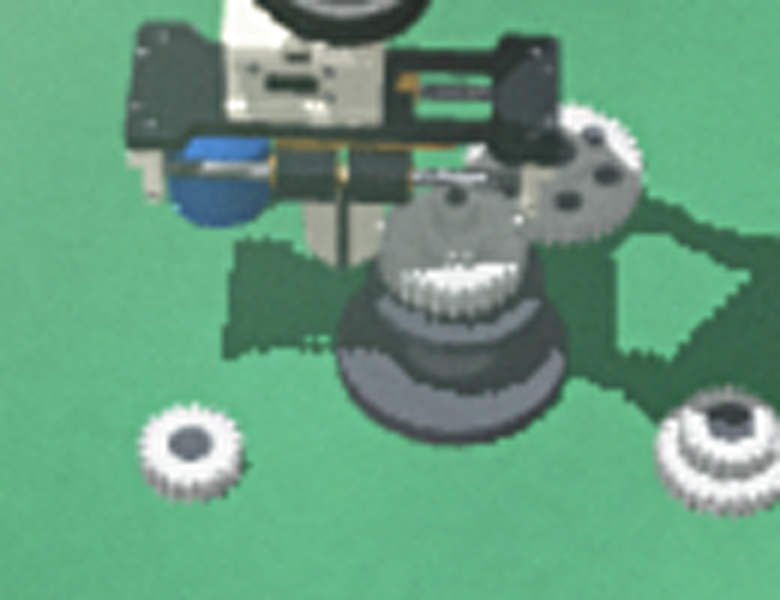

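Emit:
step_arm(deltas=[{"translation":[0,0.1,0],"yaw":0,"fingers":-1},{"translation":[0,0.2,0],"yaw":0,"fingers":-1},{"translation":[0,0.3,0],"yaw":0,"fingers":-1},{"translation":[0,0.3,0],"yaw":0,"fingers":-1}])

```text
time_s: 8.7
position: [0.596, -0.0644, 0.2521]
tool_rot: [0.004, 0.839, -0.545, -0.006]
contact_force: [3.2, 1.2, 1.2]
opening: 0.006
```

```bash
python3 go.py 596 -64.5 251 -156;python3 look.py 10 side
```

```text
t 8.7 pos [596.  -64.4 252.1] yang -156.02 F [3.18 1.22 1.23] open 0.006 tilt [-0.014 -0.    -1.   ]
delta cm [0.01 0.   0.11] yaw -0.02
```

View pics/crop_side10.png

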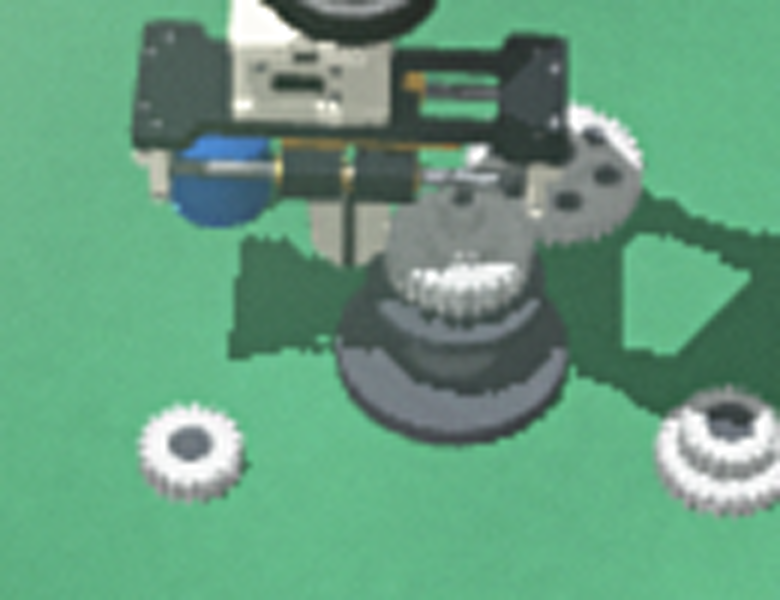

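Emit:
step_arm(deltas=[{"translation":[0,-0.5,0],"yaw":0,"fingers":-1},{"translation":[0,-2,0],"yaw":0,"fingers":-1},{"translation":[-0.5,-3,-1.5],"yaw":0,"fingers":-1},{"translation":[-3.5,-4,-3],"yaw":0,"fingers":-1},{"translation":[-7,-5.5,-4],"yaw":0,"fingers":-1}])

```text
time_s: 9.17
position: [0.6187, 0.0208, 0.2922]
tool_rot: [0.005, 0.838, -0.546, -0.006]
contact_force: [1.0, 0.4, 1.6]
opening: 0.005
```

Emit:
step_arm(deltas=[{"translation":[-3.7,-1.5,0],"yaw":0,"fingers":-1},{"translation":[-7.4,-3,0],"yaw":0,"fingers":-1},{"translation":[-11,-4.5,0],"yaw":0,"fingers":-1},{"translation":[-14,-6,0],"yaw":0,"fingers":-1},{"translation":[-16,-7,0],"yaw":0,"fingers":-1}])

```text
time_s: 9.58
position: [0.6175, 0.1988, 0.2917]
tool_rot: [0.005, 0.838, -0.545, -0.007]
contact_force: [0.8, 0.8, 0.4]
opening: 0.001
```

```bash
python3 look.py 11 side top;python3 go.py 594 5 250 -116;python3 mf.py 11 top side; python3 edge.py 11 top side
```

```text
t 9.68 pos [617.5 199.3 291.4] yang -155.95 F [-0.44 -0.38 -0.15] open 0.006 tilt [-0.017 -0.001 -1.   ]
delta cm [16.81 10.    4.2 ] yaw -39.95
top [549.3 -83.3 548.1 -83.9] off [1.2 0.5] 90
side [544.  -89.1 545.1 -89.1] off [-1.1 -0. ] 394
top foot [547.8 -83.9] 120 0.56 dr px 0
top foot [547.8 -83.8] 120 0.25 dr px -0.51
top plate [566.2 -85.7] 58 0.88 dr px 0
top plate [544.1 -86.5] 60 0.18 dr px -1.34
top wheel [548.9 -83.7] 120 0.74 dr px 0
top wheel [548.9 -83.7] 120 0.28 dr px -0.72
side foot [544.9 -88.8] 66 0.22 dr px 0
side foot [544.4 -87.8] 66 0.16 dr px -0.28
side plate [546.8 -94.5] 54 0.28 dr px 0
side plate [545.7 -92.2] 56 0.19 dr px -0.57
side wheel [ 549.2 -101.4] 72 0.59 dr px 0
side wheel [543.5 -86.1] 90 0.44 dr px -0.42
```

View pics/ov_top11.png

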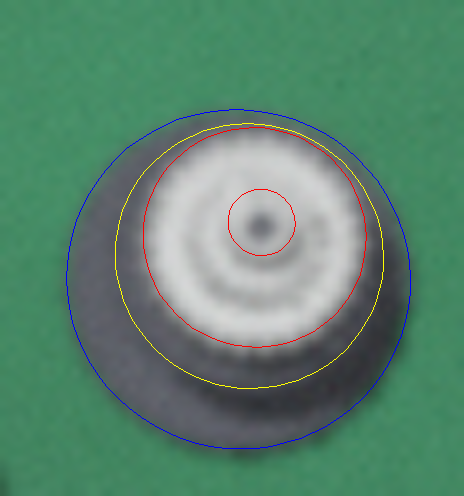

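View pics/crop_side11.png

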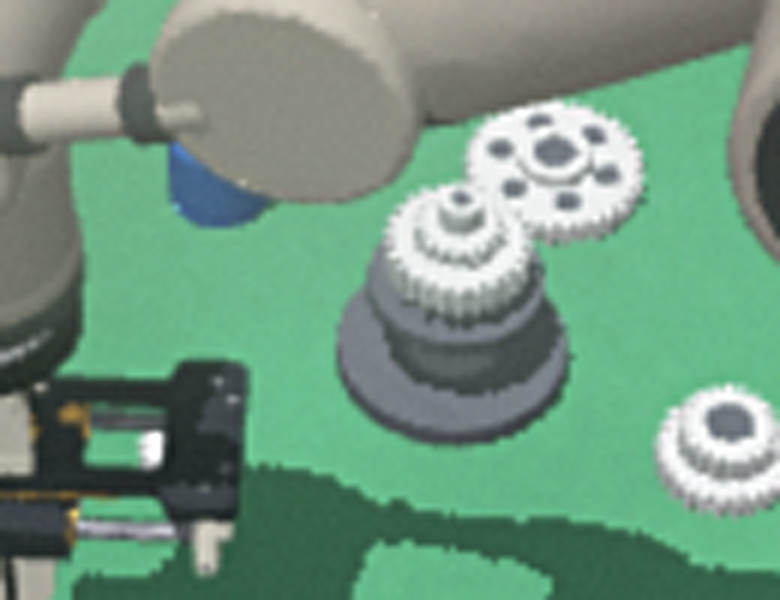

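```bash
python3 - <<'E'
from h import *
a,b=[pickle.load(open(f'top{k}.pkl','rb')) for k in ('0','11')]
A,B=[cv2.GaussianBlur(f['pixels'],(0,0),1).astype(int) for f in (a,b)]
for n,(x,y,r) in dict(flat=(375,213,20),small=(281,185,9),double=(325,269,15),oil=(341,157,13),wrench=(468,256,35),tray=(455,168,35)).items():
    pa,pb=[np.ascontiguousarray(f['pixels'][y-r:y+r,x-r:x+r].mean(2)).astype(np.float32) for f in (a,b)]
    print(n,np.round(cv2.phaseCorrelate(pa,pb)[0],2))
print(manip.finish_job())
E
```

```text
flat [-0.13  0.14]
small [ 0.26 -0.22]
double [ 0.04 -0.06]
oil [0.29 0.47]
wrench [0.   0.05]
tray [-0.02 -0.05]
the job is handed in; nothing more can be done
None
```

I moved the gear to the middle of the stand with two slow pushes on the big wheel's rim, using the back of the shut fingers. The first push was about 21 mm and the second about 3 mm. I then backed the arm off well clear and handed the job in at about 9.7 s. The push forces read at about 2–4 N, and the gear was never gripped or lifted. It stood upright in the last pictures.

**Centring:** The two cameras disagree slightly. The top camera puts the gear about (+1.1, +0.1) to (+1.2, +0.5) mm (x, y) off the stand's axis. The side camera's outline fit gives about (-1.1, 0) mm. So it is probably centred to within 1–2 mm. Some fits failed: the edge fits of the stand's top plate in both views, and of the wheel in the side view, were unreliable, and I did not use them.

**Other parts:** In the top view the flat gear, double gear, wrench and tray moved by 0.2 px or less. The small gear and the oil can showed apparent shifts of about 0.3 and 0.5 px (roughly 1 mm). I put these down to arm shadow and noise, because nothing came near either part. I did not compare the camshaft, but the arm stayed well away from it.

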